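Put the hall keys away in the pinch-catch key box

TASK

Put the hall keys away: pinch the two red buttons of the key box's catch together to free its lid and let it come fully up, move the torch from the box so that it lies centred on the green coaster, and lay every key from the table inside the box. Then push the lid fully shut until its catch clicks home, leaving the door handle, the coin bowl and the padlock where they are.

Things in the scene. Friction and masses are not known exactly. Their poses are not given: they have to be found in the camera images.
- keybox: Wooden hinged-lid key box fixed to the table, 150 (x) x 240 (y) x 70 mm high without its lid, origin at the centre of its underside, x from its front towards its hinge, y along its width; walls 8 mm, inner floor 8-9 mm up, inner space 134 x 224 mm. Its front (catch side) faces the robot. It is open at the top when the lid is up.
- lid_hinge (a point): middle of the hinge axis, on the box's far top edge (75 mm along the box's +x, 70 mm up); the axis runs along the box's y
- lid (a joint): opening angle of the lid in rad: 0 shut, 1.75 fully up (leaning back a little past upright, over the far side). A soft damped spring lifts it: once the catch is free and it is raised about 0.1 rad it opens by itself in some 5 s and stays up. Pushing it down takes 3 to 5 N at the front edge and up to 15 N over the last 15 mm, where the catch snaps in; then it stays shut at about 0.01 rad.
- lid_edge (a point): middle of the lid's front edge on its outer face, moving with the lid. The lid is a wooden plate 244 mm wide and 8 mm thick; this edge is 178 mm from the hinge axis. When shut the outer face is 9 mm above the hinge axis, level, and the front overhangs the box by 28 mm.
- lid_catch (a point): middle of the pinch catch, moving with the lid, 163 mm from the hinge axis and 21 mm above the lid's outer face: a black housing at the middle of the front edge, 26 (x) x 30 (y) mm, 30 mm high, with a red spring button on its +y and on its -y side. Button faces are 20 mm (x) by 24 mm high, from 5 to 29 mm above the lid's face, 58 mm apart when free, 34 mm when fully pinched.
- button_left (a joint): travel of the catch button on the +y side, m: 0 free, 0.012 fully pressed inwards (1.5 N to start, 3.3 N at the end). A hook under each button holds the lid; the lid is free only while both are pressed 6 mm or more, and a hook catches again if its button is let go with the lid down. So pinch both, raise the catch some 35 mm while pinching, then let go and move clear.
- button_right (a joint): travel of the catch button on the -y side, m: 0 free, 0.012 fully pressed inwards (same spring and hook as the left one)
- torch_centre (a point): centre of the steel torch, 100 mm long along its x; grey barrel 27 mm across over the middle 55 mm (from 32 mm behind this point to 24 mm ahead of it), squared dark ends 32 x 32 mm; this point is 16 mm above what it lies on. 160 g. It starts lying in the key box, roughly along the box's x.
- coaster_top (a point): centre of the top of the round green silicone coaster, 100 mm across, 5 mm thick, fixed to the table
- door_handle_base (a point): bystander: a loose chrome lever door handle on its 52 mm round rose, lever 125 mm long along its y at 55 mm height
- coin_bowl: bystander: blue ceramic bowl, 110 mm across, 40 mm high, origin at the centre of its underside
- padlock: bystander: brass padlock, 45 x 45 x 22 mm body lying flat with a shackle towards its +x, origin under its centre
- key0_head (a point): centre of the head of a chunky aluminium key, all brass-coloured: head 28 (x) x 24 (y) x 12 mm high lying flat, this point 6 mm above what it lies on; a brass-coloured blade 8 mm wide and 4 mm thick runs along its +x to 46 mm from this point, at mid height. 30 g; best taken across the head. Absent (None) in some runs.
- key1_head (a point): centre of the head of a chunky aluminium key, all brass-coloured: head 28 (x) x 24 (y) x 12 mm high lying flat, this point 6 mm above what it lies on; a brass-coloured blade 8 mm wide and 4 mm thick runs along its +x to 46 mm from this point, at mid height. 30 g; best taken across the head. Absent (None) in some runs.
- key2_head (a point): centre of the head of a chunky aluminium key, with a blue plastic head: head 28 (x) x 24 (y) x 12 mm high lying flat, this point 6 mm above what it lies on; a brass-coloured blade 8 mm wide and 4 mm thick runs along its +x to 46 mm from this point, at mid height. 30 g; best taken across the head. Absent (None) in some runs.
- key3_head (a point): centre of the head of a chunky aluminium key, with a red plastic head: head 28 (x) x 24 (y) x 12 mm high lying flat, this point 6 mm above what it lies on; a brass-coloured blade 8 mm wide and 4 mm thick runs along its +x to 46 mm from this point, at mid height. 30 g; best taken across the head. Absent (None) in some runs.
- torch: the same torch as torch_centre, as a whole; origin on its underside below its centre
There are look-alikes about, which are no part of the job. Of the things like the part that bears key3_head, leave any that is turquoise; of the rest the larger one is meant.

How it is judged (in metres and radians):
On the way, in this order (a step that is already met when the one before it is completed fails the run):
1. both catch buttons are pinched in together (value of joint each of button_left, button_right above 0.004 m), for 0.1 s.
2. the lid is up (value of joint lid above 1.4 rad), for 0.2 s.
3. every key present lies in the box and the torch lies on the coaster, with the lid still up (x of key0_head in the frame of keybox between -0.066 and 0.066 m and y of key0_head in the frame of keybox between -0.111 and 0.111 m and z of key0_head in the frame of keybox between 0.005 and 0.045 m and x of key1_head in the frame of keybox between -0.066 and 0.066 m and y of key1_head in the frame of keybox between -0.111 and 0.111 m and z of key1_head in the frame of keybox between 0.005 and 0.045 m and x of key2_head in the frame of keybox between -0.066 and 0.066 m and y of key2_head in the frame of keybox between -0.111 and 0.111 m and z of key2_head in the frame of keybox between 0.005 and 0.045 m and x of key3_head in the frame of keybox between -0.066 and 0.066 m and y of key3_head in the frame of keybox between -0.111 and 0.111 m and z of key3_head in the frame of keybox between 0.005 and 0.045 m and horizontal distance between torch_centre and coaster_top below 0.03 m and height (world z) of torch_centre between 0.016 and 0.028 m and value of joint lid above 0.6 rad), for 0.2 s.
At the end, for the whole second after the job is handed in: The lid is shut and held by its catch (under 0.02 rad, both buttons sprung out to within 2 mm), every key present has its head inside the box, and the torch lies at rest on the coaster, its centre within 30 mm of the coaster's centre (value of joint lid below 0.02 rad and value of joint each of button_left, button_right below 0.002 m and linear speed of torch below 0.02 m/s and horizontal distance between torch_centre and coaster_top below 0.03 m and height (world z) of torch_centre between 0.016 and 0.028 m and x of key0_head in the frame of keybox between -0.066 and 0.066 m and y of key0_head in the frame of keybox between -0.111 and 0.111 m and z of key0_head in the frame of keybox between 0.005 and 0.045 m and x of key1_head in the frame of keybox between -0.066 and 0.066 m and y of key1_head in the frame of keybox between -0.111 and 0.111 m and z of key1_head in the frame of keybox between 0.005 and 0.045 m and x of key2_head in the frame of keybox between -0.066 and 0.066 m and y of key2_head in the frame of keybox between -0.111 and 0.111 m and z of key2_head in the frame of keybox between 0.005 and 0.045 m and x of key3_head in the frame of keybox between -0.066 and 0.066 m and y of key3_head in the frame of keybox between -0.111 and 0.111 m and z of key3_head in the frame of keybox between 0.005 and 0.045 m); the robot touches nothing.
It fails at once if the door handle is pushed more than 40 mm away (distance of door_handle_base from where it was at the start of the episode above 0.04 m).
It fails at once if the coin bowl is pushed more than 40 mm away (distance of coin_bowl from where it was at the start of the episode above 0.04 m).
It fails at once if the padlock is pushed more than 40 mm away (distance of padlock from where it was at the start of the episode above 0.04 m).
Of key0, key1, key2, key3 only 2 to 4 are there at a start; the rules pass over those that are not, and their reading is None.
At some moment in a run one of key0, key1, key2, key3 may be knocked a few centimetres aside while the robot is not near it.
Once in a run the grip may slacken for a moment while it holds something.
It also fails if it takes over 210 s, if anything falls off the work surface, if the arm or the gripper's body presses on something with over 40 N, if the wrist force passes 120 N, or if a joint passes its speed limit or range.

ROBOT

A 6-joint arm with a two-finger parallel gripper is mounted at the origin on the work surface. World frame = base frame: x ahead of the robot, y to its left, z up, the work surface at z = 0. Lengths are in mm, angles in rad, forces in N, time in s.
With the tool pointing down it reaches from about 275 to 825 mm from the base axis. Payload 5.2 kg.
Tool frame: the origin (TCP) lies at the very end of the fingers, on their centre line; the grasp point (between the pads) lies 19 mm behind it; z points along the fingers, x is the direction in which the jaws open and shut, and the axes are right-handed (so a half turn about z gives the same grasp; the last joint's range is limited). The gripper opens to 93 mm and grips with 3 to 60 N. Pads are 15 mm wide; open, the fingers measure 128 mm over their backs; the gripper's body (75 mm by 188 mm) begins 65 mm behind the grasp point.
Start: joints at [0.937, 0.259, 1.535, -0, 1.348, -0.203], TCP at [229.658, 499.762, 218.653] pointing down, gripper open.
Joint ranges: [-3.14, 3.14], [-0.91, 2.08], [0.19, 2.58], [-1.22, 4.36], [0.22, 2.71], [-3.12, 3.12]. Speed limits (rad/s): [2.57, 2.57, 3.14, 3.14, 3.14, 3.14].

INTERFACE

Orientations are given as a rotation vector (axis times angle).
In Python, from workcell import status, cams, ctrl, finder gives the robot as it stands.
- The arm moves only by the tool jog_arm, never from a script. Its argument "series" is a list of rows, each a list of 3 entries, a list of its own where there are three numbers: the closure in counts, from 0 (fully open) to 255 (shut), then the shift along the tool's x, y, z in m, then the turn about the tool's z in units of 8 degrees (1.0 is 8 degrees). In form: [[fingers, [dx, dy, dz], turn], ...]. A call has 1 to 8 rows; each row is the pose to reach, as a shift and turn from the pose commanded when the call began, along the tool's axes at that moment; what a row does not reach only later rows make up. A row lasts 1/8 s, in which the tool goes at most 62.5 mm and 10.7 degrees, less where a joint would pass 70% of its speed; a pose out of reach is approached as far as the arm can. A call with a gripper value outside its range is refused whole. The fingers move at their own pace and stop on an object; the grip force is fixed at half the most. Time passes only in rows, so rows that repeat a pose let the fingers close. It gives the time, the measured TCP pose, the force and the opening at its end, in the units of the state.
- status.read_state(): the state, without advancing time (a new reading comes with each control period).
- cams.snapshot(name): name is "side" or "top"; returns the picture (480x640x3 uint8, red, green, blue); there is no depth.
- cams.camera_params(name): a dict with "intrinsics" (3x3 intrinsics, pixels), "R" (3x3) and "t" (3): a world point X has camera coordinates R X + t. Camera axes: x right, y down, z forward; pixel columns grow to the right and rows downward; lengths in mm; the calibration is good to about 2 mm. A picture is of the moment at which its call begins. camera_params takes no time and is no camera call.
- ctrl.finish_job(): hands the job in, once; it reports no verdict.
Trained networks look in the newest picture that a camera, given by its name, has taken for a name from the list of things; names that differ only in an ending like _2 or _b are one class to them, and where a whole thing is asked for, a point or a joint stands for the part that bears it (a point fixed in the world has none). Each returns a list of dicts, best first, with "score" (0 to 1); they miss things now and then, are a little off and sometimes report something else, mostly with a low value. They report only what shows in the picture. A call takes as long as a camera call. They do not tell look-alikes from the thing itself.
- finder.spot_in(camera, name): "bbox" ([left, top, width, height] in pixels, round what is visible of it).
- finder.cut_out(camera, name): "pixels" (480x640 bool, what is visible of it) and "bbox" ([left, top, width, height] in pixels, round what is visible of it).
- finder.tip_of(camera, name): "pixel" ([column, row] in pixels: a listed point, or the origin of a listed thing).
The state is a dict: "time": time; "qpos": joint angles; "qvel": joint speeds; "effort": joint torques, N m; "ee_pos": TCP position; "ee_rot": TCP orientation; "force": force on the tool from outside, world axes, zero at the start; "moment": the same for the moment, N m; "gripper_width": finger opening in mm.
Only numpy, scipy, OpenCV 4.12 (cv2) and the standard library are available. Lean on these libraries where they do the work, as an engineer would, in place of code of your own. Each camera call takes 0.05 s, during which the arm holds its last target. There are 200 camera calls.

## Working session

There is one attempt and no reset: what is moved stays moved. The work goes in short steps, Python scripts to look and compute and a tool call to move; the robot and the scene stay as the last step left them, time stands still between calls to the robot, and variables do not carry over. Pictures are saved under pics/ and viewed, about 12 in all and at most 16, crops included, and the job is handed in when it is done.

Besides the shell and the picture viewer there is one more tool, called after "Emit:" by a JSON object that holds its "method" and its "body", one argument or row to a line. jog_arm: Moves the arm, as the interface text tells. Its arguments: {"type":"object","properties":{"series":{"type":"array","items":{"type":"array"}}},"required":["series"]}

```bash
ls; mkdir -p pics
cat > h.py <<'E'
import numpy as np, cv2
from workcell import status, cams, ctrl, finder
def snap(c,fn=None):
    im=cams.snapshot(c)
    if fn: cv2.imwrite('pics/'+fn,im[:,:,::-1])
    return im
def ray(c,px):
    p=cams.camera_params(c);R=np.array(p['R']);t=np.array(p['t']);K=np.array(p['intrinsics'])
    return -R.T@t, R.T@np.linalg.inv(K)@np.array([px[0],px[1],1.])
def atz(c,px,z):
    o,d=ray(c,px); return o+d*(z-o[2])/d[2]
def proj(c,X):
    p=cams.camera_params(c);q=np.array(p['intrinsics'])@(np.array(p['R'])@np.array(X,float)+np.array(p['t']));return q[:2]/q[2]
def tri(p1,p2,c1='top',c2='side'):
    A=[];b=[]
    for c,p in((c1,p1),(c2,p2)):
        o,d=ray(c,p);d=d/np.linalg.norm(d);M=np.eye(3)-np.outer(d,d);A.append(M);b.append(M@o)
    A=np.vstack(A);b=np.hstack(b);x=np.linalg.lstsq(A,b,rcond=None)[0];return x,np.linalg.norm(A@x-b)
E
python3 - <<'E'
from h import *
snap('top','t0.png');snap('side','s0.png')
for c in('top','side'):print(c,np.round(ray(c,(320,240))[0]),np.round(ray(c,(320,240))[1],2))
for n in ['keybox','lid_edge','lid_catch','coaster_top','door_handle_base','coin_bowl','padlock','key0_head','key2_head','key3_head']:
  for c in('top','side'):
    print(n,c,[(np.round(r['pixel']).tolist(),round(r['score'],2)) for r in finder.tip_of(c,n)][:6])
print(status.read_state())
E
```

```text
pics
top [ 325.  -44. 1431.] [ 0.13 -0.01 -0.99]
side [ 195. -793.  662.] [ 0.34  0.75 -0.57]
keybox top [([290.0, 224.0], 0.65), ([153.0, 306.0], 0.2)]
keybox side [([315.0, 260.0], 0.82)]
lid_edge top [([297.0, 260.0], 0.59), ([440.0, 224.0], 0.46)]
lid_edge side [([278.0, 240.0], 0.63)]
lid_catch top [([297.0, 250.0], 0.92)]
lid_catch side [([280.0, 233.0], 0.82)]
coaster_top top [([174.0, 234.0], 0.83)]
coaster_top side [([262.0, 202.0], 0.56)]
door_handle_base top [([152.0, 305.0], 0.84), ([292.0, 224.0], 0.47)]
door_handle_base side [([198.0, 207.0], 0.69)]
coin_bowl top [([450.0, 265.0], 0.2)]
coin_bowl side [([458.0, 354.0], 0.91)]
padlock top [([185.0, 175.0], 0.92)]
padlock side [([316.0, 195.0], 0.53)]
key0_head top [([448.0, 265.0], 0.57), ([283.0, 190.0], 0.25)]
key0_head side [([350.0, 403.0], 0.67)]
key2_head top [([411.0, 245.0], 0.61)]
key2_head side [([352.0, 347.0], 0.66)]
key3_head top [([479.0, 230.0], 0.63), ([438.0, 222.0], 0.58), ([486.0, 288.0], 0.44), ([286.0, 191.0], 0.41)]
key3_head side [([336.0, 458.0], 0.68), ([408.0, 414.0], 0.67), ([397.0, 372.0], 0.59)]
{'time': 1.1, 'qpos': array([ 9.37181482e-01,  2.58600354e-01,  1.53498207e+00,  1.62866354e-06,
        1.34797451e+00, -2.02814726e-01]), 'qvel': array([ 1.57263473e-04, -1.64979048e-03,  2.66894834e-05, -1.49476405e-04,
       -5.86294767e-04,  1.39001348e-04]), 'effort': array([-4.72138909e-04, -4.37212801e+01, -2.84309417e+01,  7.15805870e-02,
        3.10592609e-02, -2.59138460e-05]), 'ee_pos': array([229.67820406, 499.77306759, 218.65975728]), 'ee_rot': array([-2.64490139e+00, -1.69529087e+00, -5.14665051e-05]), 'force': array([ 0.45552508, -0.47052854, -0.16988476]), 'moment': array([-0.00649715, -0.01076411, -0.03199271]), 'gripper_width': 93.05482821676696}
```

Run:
```python
import cv2
im=cv2.imread('pics/t0.png')
cv2.imwrite('pics/t0c.png',cv2.resize(im[140:340,100:500],(800,400),interpolation=cv2.INTER_CUBIC))
cv2.imwrite('pics/t0k.png',cv2.resize(im[200:310,390:510],(792,726)[:2] and (654,600),interpolation=cv2.INTER_CUBIC))
```

```text
(no output)
```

View pics/t0.png

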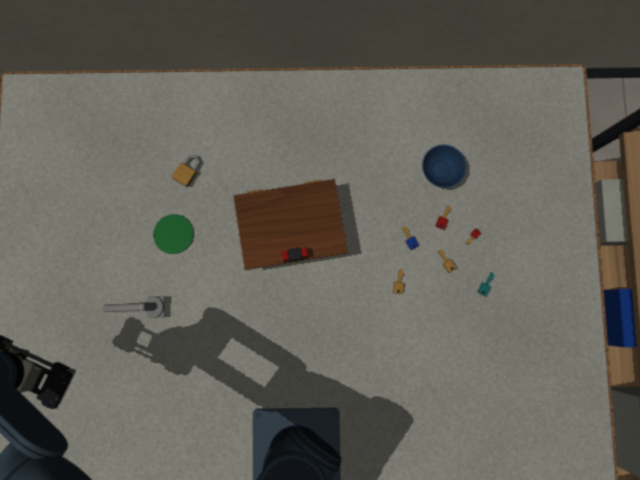

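View pics/s0.png

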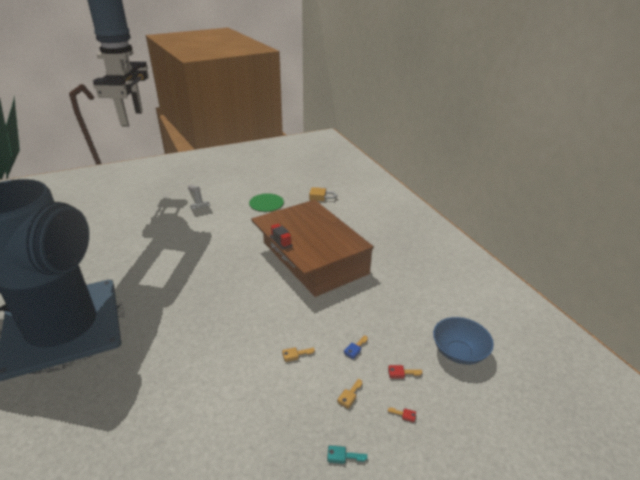

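View pics/t0k.png

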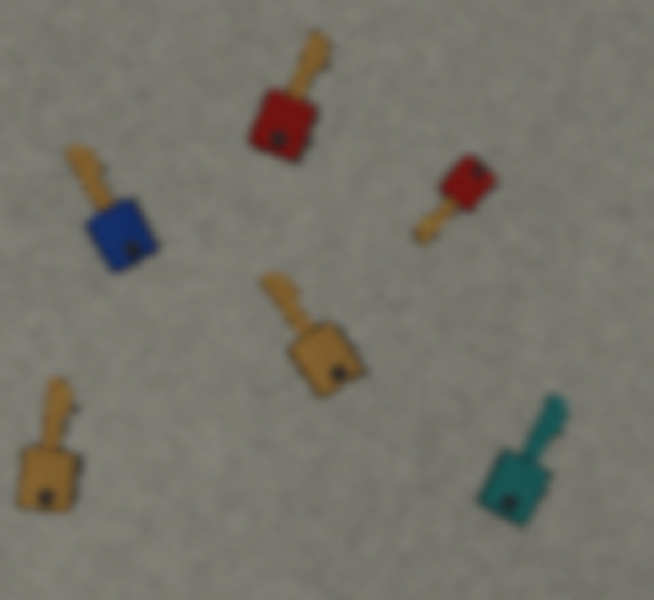

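The red-key candidates are the large red one at (442,222), the small red one at (475,233) and the turquoise one at (485,288). The large red one is meant, since it isn't turquoise and is bigger than the other red. In the crop it is clearly larger than the small one. The other keys are blue (411,241), brass (448,265) and brass (399,288).

```bash
cat >> h.py <<'E'
from scipy.spatial.transform import Rotation as Ro
def yaw(): 
    x=Ro.from_rotvec(status.read_state()['ee_rot']).as_matrix()[:,0]; return np.degrees(np.arctan2(x[1],x[0]))
def go(xyz,jaw=None,alt=False):
    "shift in tool axes (m) + turn units to get TCP at xyz mm with jaw axis at world angle jaw deg (mod 180; nearest)"
    s=status.read_state();R=Ro.from_rotvec(s['ee_rot']).as_matrix()
    d=R.T@(np.array(xyz,float)-s['ee_pos'])/1000
    t=0
    if jaw is not None:
        e=(jaw-yaw()+90)%180-90
        if alt: e-=180*np.sign(e)
        t=-e/8
    return np.round(d,4).tolist(),round(t,2)
def st():
    s=status.read_state();return round(s['time'],2),np.round(s['ee_pos'],1).tolist(),round(yaw(),1),np.round(s['force'],1).tolist(),round(s['gripper_width'],1),np.round(s['qpos'][[0,5]],2).tolist()
def blobs(im,lo,hi,amin=20):
    hsv=cv2.cvtColor(im,cv2.COLOR_RGB2HSV);m=cv2.inRange(hsv,np.array(lo),np.array(hi))
    n,l,s,c=cv2.connectedComponentsWithStats(m)
    return [(l==i,s[i,4],c[i]) for i in range(1,n) if s[i,4]>=amin]
KC={'brass':((12,120,90),(28,255,255)),'blue':((105,150,60),(128,255,255)),'red':((0,170,90),(6,255,255))}
def keys(im):
    "list keys: colour, head px/world, key axis angle (deg, +x along blade) using head & blade"
    out=[]
    for col,(lo,hi) in KC.items():
        for m,a,c in blobs(im,lo,hi,25):
            if not 0<c[0]<560 : continue
            p=np.argwhere(m)[:,::-1].astype(float)
            w=np.array([atz('top',q,8)[:2] for q in p]);mu=w.mean(0)
            ev,V=np.linalg.eigh(np.cov(w.T));out.append((col,int(a),np.round(c).tolist(),np.round(mu,1).tolist(),np.round(2*np.sqrt(ev),1).tolist(),round(np.degrees(np.arctan2(V[1,1],V[0,1])),1)))
    return out
E
python3 - <<'E'
from h import *
im=cv2.imread('pics/t0.png')[:,:,::-1].copy()
for k in keys(im):print(k)
for (m,a,c) in blobs(im,(0,90,40),(14,220,150),800):
    r=cv2.minAreaRect(np.argwhere(m)[:,::-1].astype(np.float32));b=cv2.boxPoints(r)
    print('lid',a,np.array([atz('top',q,78)[:2] for q in b]).round(1).tolist())
for (m,a,c) in blobs(im,(50,120,50),(80,255,255),300): print('coaster',c,atz('top',c,5).round(1))
print('catch',tri((297,250),(280,233)),atz('top',(297,250),100).round(1),'edge',atz('top',(297,260),79).round(1))
for n,p,z in(('bowl',(445,167),40),('padlock',(185,175),11),('handle',(152,305),50)):print(n,atz('top',p,z).round(1))
print(st())
E
```

```text
('brass', 285, [183.0, 174.0], [677.8, 274.5], [24.0, 25.2], np.float64(148.3))
('brass', 34, [446.0, 212.0], [572.9, -379.8], [4.4, 17.0], np.float64(151.9))
('brass', 38, [406.0, 232.0], [524.2, -278.1], [4.8, 16.5], np.float64(-155.7))
('brass', 123, [447.0, 262.0], [446.7, -376.3], [11.5, 30.0], np.float64(-148.9))
('brass', 129, [399.0, 283.0], [397.1, -255.8], [11.3, 30.4], np.float64(170.0))
('blue', 75, [412.0, 242.0], [497.0, -291.2], [12.4, 13.2], np.float64(-173.1))
('red', 73, [442.0, 222.0], [547.2, -366.9], [12.5, 13.9], np.float64(159.6))
('red', 37, [475.0, 233.0], [517.1, -448.4], [8.1, 10.1], np.float64(129.2))
('red', 37, [304.0, 252.0], [478.0, -25.6], [6.6, 11.1], np.float64(-171.2))
('red', 45, [284.0, 255.0], [470.5, 22.5], [7.8, 11.6], np.float64(-175.2))
lid 7576 [[606.8, 141.4], [644.9, -102.4], [466.3, -128.1], [429.5, 111.6]]
coaster [173.1056701  233.63573883] [527.3 297.6   5. ]
catch (array([466.15059534,  -9.64828848, 105.31929347]), np.float64(7.597010426713031)) [472.  -10.9 100. ] edge [450.8 -10.1  79. ]
bowl [ 678.1 -373.9   40. ]
padlock [673.9 269.2  11. ]
handle [351.7 333.5  50. ]
(1.1, [229.7, 499.8, 218.7], np.float64(65.3), [0.5, -0.5, -0.2], 93.1, [0.94, -0.2])
```

Run:
```python
from h import *
im=cv2.imread('pics/s0.png')[:,:,::-1].copy()
t=[(304,252),(284,255)]
for z in(90,100,108):print(z,[atz('top',p,z)[:2].round(1).tolist() for p in t],atz('top',(294,253.5),z)[:2].round(1))
for m,a,c in blobs(im,(0,150,50),(8,255,255),10):print(a,c)
for X in([462.7,-5.9,100],[467,-9,100]):print(proj('top',X),proj('side',X))
cv2.imwrite('pics/s0c.png',cv2.resize(cv2.imread('pics/s0.png')[180:310,230:390],(738,600),interpolation=cv2.INTER_CUBIC))
```

```text
90 [[468.2, -26.8], [461.8, 19.6]] [465.   -3.6]
100 [[467.1, -26.9], [460.8, 19.1]] [464.   -3.9]
108 [[466.3, -27.0], [460.0, 18.7]] [463.1  -4.1]
29 [274.82758621 225.13793103]
85 [286.12941176 238.25882353]
100 [397.57 370.99]
71 [407.61971831 414.49295775]
[294.8758535  254.03672756] [280.44662284 234.08381422]
[296.20654191 252.1569086 ] [282.79215077 234.38019939]
```

View pics/s0c.png

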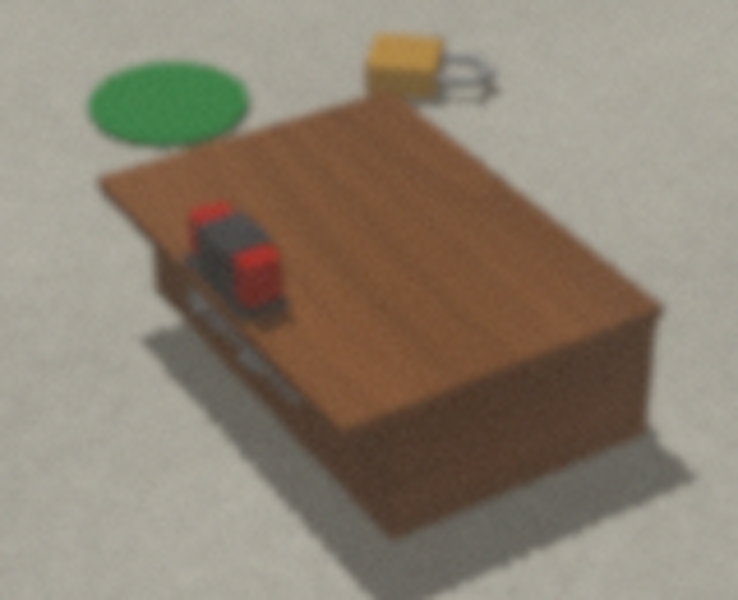

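The side crop shows the catch centred near (280,234), with its red buttons at (275,225) and (286,238). That agrees with my estimate of (464,-5,100). Next I move above it.

```bash
python3 -c "
from h import *
print(go((464,-5,180),99),go((464,-5,180),99,True))"
```

```text
([-0.3608, 0.4237, 0.0386], np.float64(-4.21)) ([-0.3608, 0.4237, 0.0386], np.float64(18.29))
```

Emit:
{"method": "jog_arm", "body": {
  "series": [
    [0,[-0.361,0.424,0.03],-4.2],
    [0,[-0.361,0.424,0.03],-4.2],
    [0,[-0.361,0.424,0.03],-4.2],
    [0,[-0.361,0.424,0.03],-4.2],
    [0,[-0.361,0.424,0.03],-4.2],
    [0,[-0.361,0.424,0.03],-4.2],
    [0,[-0.361,0.424,0.03],-4.2],
    [0,[-0.361,0.424,0.03],-4.2]
  ]
}}

```text
time: 2.1
ee_pos: [432.6, 62.9, 193.1]
ee_rot: [2.042, 2.387, 0.001]
force: [1.5, 0.2, 0.9]
gripper_width: 93.0
```

Emit:
{"method": "jog_arm", "body": {
  "series": [
    [0,[0,0,0],0],
    [0,[0,0,0],0],
    [0,[0,0,0],0]
  ]
}}

```text
time: 2.48
ee_pos: [431.2, 66.2, 192.9]
ee_rot: [-2.039, -2.389, -0.0]
force: [0.1, 0.2, -0.3]
gripper_width: 92.8
```

```bash
python3 -c "
from h import *
print(st(),go((464,-5,85),99))"
```

```text
(2.48, [431.2, 66.2, 192.9], np.float64(99.0), [0.1, 0.2, -0.3], 92.8, [-0.1, -1.83]) ([-0.0755, 0.0212, 0.1079], np.float64(0.0))
```

Emit:
{"method": "jog_arm", "body": {
  "series": [
    [0,[-0.0755,0.021,0],0],
    [0,[-0.0755,0.021,0],0],
    [0,[-0.0755,0.021,0.05],0],
    [0,[-0.0755,0.021,0.09],0],
    [0,[-0.0755,0.021,0.107],0],
    [0,[-0.0755,0.021,0.107],0]
  ]
}}

```text
time: 3.22
ee_pos: [462.8, -4.8, 84.8]
ee_rot: [-2.038, -2.387, 0.002]
force: [0.1, 0.5, 1.0]
gripper_width: 93.1
```

Run:
```python
from h import *
print(st())
a=cv2.resize(snap('top')[200:300,240:350],(400,364),interpolation=3);b=cv2.resize(snap('side')[150:300,190:340],(364,364),interpolation=3)
cv2.imwrite('pics/g1.png',np.hstack([a,b])[:,:,::-1])
```

```text
(3.23, [462.8, -4.8, 84.8], np.float64(99.0), [0.1, 0.5, 1.0], 93.1, [-0.25, -1.98])
```

View pics/g1.png

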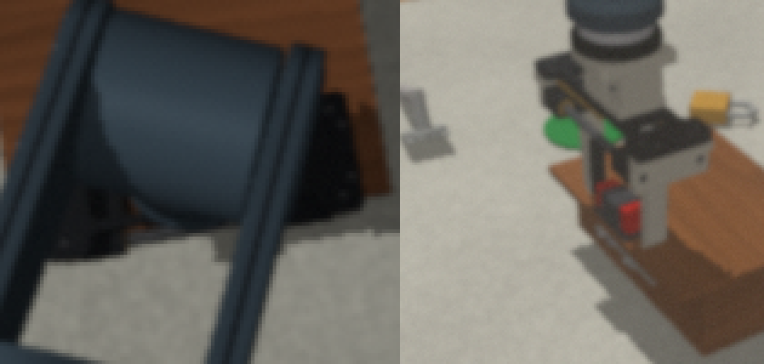

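The side view shows the fingers either side of the red buttons, so I close.

Emit:
{"method": "jog_arm", "body": {
  "series": [
    [255,[0,0,0],0],
    [255,[0,0,0],0],
    [255,[0,0,0],0],
    [255,[0,0,0],0],
    [255,[0,0,0],0],
    [255,[0,0,0],0],
    [255,[0,0,0],0],
    [255,[0,0,0],0]
  ]
}}

```text
time: 4.32
ee_pos: [463.8, -3.8, 85.6]
ee_rot: [-2.041, -2.383, -0.005]
force: [1.1, 12.5, 1.0]
gripper_width: 32.5
```

Emit:
{"method": "jog_arm", "body": {
  "series": [
    [255,[0.002,0.001,-0.006],0],
    [255,[0.002,0.003,-0.013],0],
    [255,[0.002,0.005,-0.02],0],
    [255,[0.002,0.007,-0.027],0],
    [255,[0.002,0.009,-0.034],0],
    [255,[0.002,0.011,-0.04],0],
    [255,[0.002,0.011,-0.04],0]
  ]
}}

```text
time: 5.2
ee_pos: [474.8, -1.9, 126.2]
ee_rot: [-2.042, -2.386, -0.002]
force: [1.5, 7.2, -0.7]
gripper_width: 32.2
```

Now I let go, wait for the fingers to open while following up slightly, then pull back towards the robot.

Emit:
{"method": "jog_arm", "body": {
  "series": [
    [0,[0,0.001,-0.004],0],
    [0,[0,0.002,-0.008],0],
    [0,[0,0.002,-0.01],0],
    [0,[0,-0.02,-0.01],0],
    [0,[0,-0.05,-0.01],0],
    [0,[0,-0.1,-0.01],0],
    [0,[0,-0.13,-0.01],0],
    [0,[0,-0.13,-0.01],0]
  ]
}}

```text
time: 6.2
ee_pos: [344.6, -23.1, 135.9]
ee_rot: [-2.044, -2.386, 0.001]
force: [-0.0, -1.1, 0.4]
gripper_width: 93.1
```

Run:
```python
from h import *
print(st())
b=snap('side')[60:330,150:450];cv2.imwrite('pics/l1.png',cv2.resize(b,(600,540),interpolation=3)[:,:,::-1])
```

```text
(6.2, [344.6, -23.1, 135.9], np.float64(98.8), [-0.0, -1.1, 0.4], 93.1, [-0.39, -2.12])
```

View pics/l1.png

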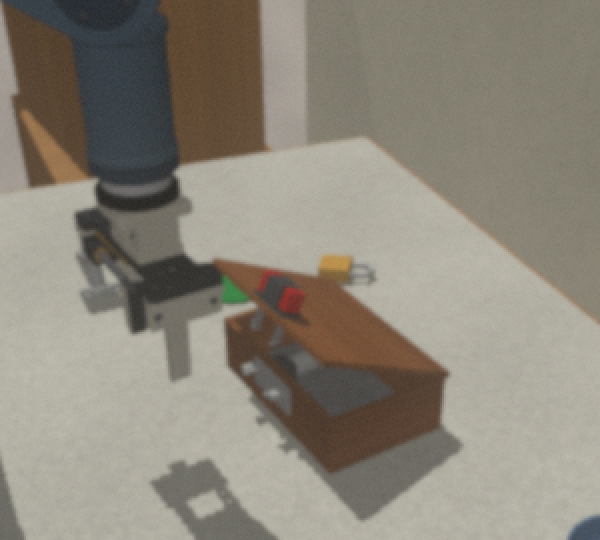

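The lid is rising by itself. I move clear to the right and let it come up.

Emit:
{"method": "jog_arm", "body": {
  "series": [
    [0,[0,-0.02,-0.03],0],
    [0,[-0.06,-0.02,-0.06],0],
    [0,[-0.12,-0.02,-0.06],0],
    [0,[-0.18,-0.02,-0.06],0],
    [0,[-0.22,-0.02,-0.06],0],
    [0,[-0.22,-0.02,-0.06],0],
    [0,[-0.22,-0.02,-0.06],0],
    [0,[-0.22,-0.02,-0.06],0]
  ]
}}

```text
time: 7.25
ee_pos: [360.9, -242.3, 195.8]
ee_rot: [-2.04, -2.389, -0.0]
force: [0.4, -0.3, -0.9]
gripper_width: 93.2
```

Emit:
{"method": "jog_arm", "body": {
  "series": [
    [0,[0,0,0],0],
    [0,[0,0,0],0],
    [0,[0,0,0],0],
    [0,[0,0,0],0],
    [0,[0,0,0],0],
    [0,[0,0,0],0],
    [0,[0,0,0],0],
    [0,[0,0,0],0]
  ]
}}

```text
time: 8.25
ee_pos: [360.8, -243.4, 195.8]
ee_rot: [-2.042, -2.387, -0.0]
force: [0.3, 0.2, 0.1]
gripper_width: 92.7
```

Emit:
{"method": "jog_arm", "body": {
  "series": [
    [0,[0,0,0],0],
    [0,[0,0,0],0],
    [0,[0,0,0],0],
    [0,[0,0,0],0],
    [0,[0,0,0],0],
    [0,[0,0,0],0],
    [0,[0,0,0],0],
    [0,[0,0,0],0]
  ]
}}

```text
time: 9.25
ee_pos: [360.8, -243.4, 195.9]
ee_rot: [2.042, 2.387, -0.0]
force: [0.8, -0.0, -0.2]
gripper_width: 92.8
```

Emit:
{"method": "jog_arm", "body": {
  "series": [
    [0,[0,0,0],0],
    [0,[0,0,0],0],
    [0,[0,0,0],0],
    [0,[0,0,0],0],
    [0,[0,0,0],0],
    [0,[0,0,0],0],
    [0,[0,0,0],0],
    [0,[0,0,0],0]
  ]
}}

```text
time: 10.25
ee_pos: [360.8, -243.5, 195.9]
ee_rot: [2.042, 2.387, -0.0]
force: [0.5, 0.1, 0.1]
gripper_width: 92.7
```

Emit:
{"method": "jog_arm", "body": {
  "series": [
    [0,[0,0,0],0],
    [0,[0,0,0],0],
    [0,[0,0,0],0],
    [0,[0,0,0],0],
    [0,[0,0,0],0],
    [0,[0,0,0],0],
    [0,[0,0,0],0],
    [0,[0,0,0],0]
  ]
}}

```text
time: 11.25
ee_pos: [360.8, -243.5, 195.9]
ee_rot: [2.042, 2.387, -0.0]
force: [-0.4, 0.2, 0.3]
gripper_width: 92.7
```

Run:
```python
from h import *
print(st())
im=snap('top','t2.png');s=snap('side','s2.png')
a=cv2.resize(im[130:300,220:370],(530,600),interpolation=3);cv2.imwrite('pics/t2c.png',a[:,:,::-1])
for n in('torch_centre',):
  print([(np.round(r['pixel'],1).tolist(),round(r['score'],2)) for c in('top','side') for r in finder.tip_of(c,n)])
for r in finder.cut_out('top','torch')[:2]:
  m=r['pixels'];q=cv2.minAreaRect(np.argwhere(m)[:,::-1].astype(np.float32))
  print(r['score'],r['bbox'],q,np.array([atz('top',v,24)[:2] for v in cv2.boxPoints(q)]).round(1).tolist())
for k in keys(im):print(k)
```

```text
(11.25, [360.8, -243.5, 195.9], np.float64(98.9), [-0.4, 0.2, 0.3], 92.7, [-0.85, -2.58])
[([269.4, 218.8], 0.82), ([290.8, 352.5], 0.31)]
0.91 [258.3, 204.2, 25.1, 41.0] ((270.5896301269531, 222.97586059570312), (42.524234771728516, 13.332926750183105), 74.93151092529297) [[594.8, 84.2], [603.1, 52.5], [501.0, 26.0], [492.9, 57.4]]
('brass', 290, [183.0, 174.0], [677.6, 274.0], [24.3, 25.2], np.float64(143.8))
('brass', 35, [448.0, 201.0], [599.4, -385.7], [4.9, 16.8], np.float64(154.1))
('brass', 35, [406.0, 232.0], [523.8, -278.0], [4.5, 16.6], np.float64(-154.6))
('blue', 75, [412.0, 242.0], [497.0, -291.2], [12.4, 13.2], np.float64(-173.1))
('red', 46, [286.0, 144.0], [750.7, 16.8], [8.0, 12.8], np.float64(-169.1))
('red', 44, [266.0, 148.0], [741.8, 66.7], [7.3, 13.0], np.float64(-178.0))
('red', 74, [444.0, 212.0], [572.5, -373.5], [12.3, 14.1], np.float64(148.3))
('red', 38, [475.0, 233.0], [517.2, -448.5], [8.0, 10.1], np.float64(129.0))
```

View pics/t2c.png

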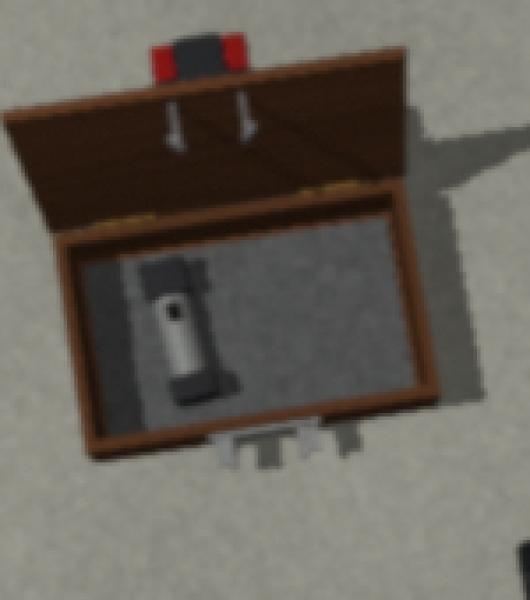

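The lid is fully up. The torch lies on the left of the box at about (546,54), about 14° off x. The red key was knocked to (572,-373). I take the torch next.

```bash
python3 -c "
from h import *
print(go((543,53,150),104.5))"
```

```text
([0.2646, 0.226, 0.0459], np.float64(-0.7))
```

Emit:
{"method": "jog_arm", "body": {
  "series": [
    [110,[0.265,0.226,0.03],-0.7],
    [110,[0.265,0.226,0.03],-0.7],
    [110,[0.265,0.226,0.03],-0.7],
    [110,[0.265,0.226,0.03],-0.7],
    [110,[0.265,0.226,0.03],-0.7],
    [110,[0.265,0.226,0.03],-0.7],
    [110,[0.265,0.226,0.03],-0.7],
    [110,[0.265,0.226,0.03],-0.7]
  ]
}}

```text
time: 12.5
ee_pos: [542.6, 53.1, 165.6]
ee_rot: [-1.922, -2.485, 0.001]
force: [-0.1, 0.3, 0.9]
gripper_width: 53.0
```

```bash
python3 -c "
from h import *
print(st(),go((543,53,13),104.5))"
```

```text
(12.5, [542.6, 53.1, 165.6], np.float64(104.6), [-0.1, 0.3, 0.9], 53.0, [-0.11, -1.93]) ([-0.0002, 0.0005, 0.1526], np.float64(0.01))
```

Emit:
{"method": "jog_arm", "body": {
  "series": [
    [110,[0,0,0.06],0],
    [110,[0,0,0.1],0],
    [110,[0,0,0.13],0],
    [110,[0,0,0.152],0],
    [255,[0,0,0.152],0],
    [255,[0,0,0.152],0],
    [255,[0,0,0.152],0],
    [255,[0,0,0.152],0]
  ]
}}

```text
time: 13.5
ee_pos: [543.8, 53.1, 15.1]
ee_rot: [1.921, 2.483, 0.001]
force: [-1.5, -1.0, 4.8]
gripper_width: 26.2
```

Emit:
{"method": "jog_arm", "body": {
  "series": [
    [255,[0,0,0],0],
    [255,[0,0,-0.01],0],
    [255,[0,0,-0.04],0],
    [255,[0,0,-0.08],0],
    [255,[0,0,-0.12],0],
    [255,[0,0,-0.12],0]
  ]
}}

```text
time: 14.25
ee_pos: [545.3, 53.4, 137.5]
ee_rot: [1.919, 2.48, 0.006]
force: [0.1, -0.1, -1.5]
gripper_width: 26.5
```

```bash
python3 -c "
from h import *
print(st(),go((523.5,296.5,134),104.5))"
```

```text
(14.25, [545.3, 53.4, 137.5], np.float64(104.5), [0.1, -0.1, -1.5], 26.5, [-0.11, -1.93]) ([0.2408, 0.0399, 0.0032], np.float64(0.0))
```

Emit:
{"method": "jog_arm", "body": {
  "series": [
    [255,[0.241,0.04,0],0],
    [255,[0.241,0.04,0],0],
    [255,[0.241,0.04,0],0],
    [255,[0.241,0.04,0],0],
    [255,[0.241,0.04,0],0],
    [255,[0.241,0.04,0],0],
    [255,[0.241,0.04,0.05],0],
    [255,[0.241,0.04,0.08],0]
  ]
}}

```text
time: 15.25
ee_pos: [520.5, 294.3, 51.7]
ee_rot: [-1.925, -2.481, 0.004]
force: [-0.7, -0.0, -1.2]
gripper_width: 26.2
```

```bash
python3 -c "
from h import *
print(st(),go((523.5,296.5,11.5),104.5))"
```

```text
(15.25, [520.5, 294.3, 51.7], np.float64(104.4), [-0.7, -0.0, -1.2], 26.2, [0.33, -1.49]) ([0.0014, 0.0036, 0.0401], np.float64(-0.01))
```

Emit:
{"method": "jog_arm", "body": {
  "series": [
    [255,[0.001,0.003,0.015],0],
    [255,[0.001,0.003,0.028],0],
    [255,[0.001,0.003,0.036],0],
    [255,[0.001,0.003,0.038],0],
    [255,[0.001,0.003,0.038],0]
  ]
}}

```text
time: 15.88
ee_pos: [524.3, 298.6, 16.4]
ee_rot: [1.922, 2.484, 0.001]
force: [1.2, -0.2, -2.1]
gripper_width: 26.2
```

Emit:
{"method": "jog_arm", "body": {
  "series": [
    [255,[0,0,0.003],0],
    [255,[0,0,0.004],0],
    [255,[0,0,0.005],0],
    [255,[0,0,0.005],0]
  ]
}}

```text
time: 16.38
ee_pos: [524.0, 298.6, 12.1]
ee_rot: [1.922, 2.484, 0.001]
force: [-3.3, -0.1, 5.6]
gripper_width: 26.2
```

Emit:
{"method": "jog_arm", "body": {
  "series": [
    [110,[0,0,0],0],
    [110,[0,0,0],0],
    [110,[0,0,0],0],
    [110,[0,0,-0.03],0],
    [110,[0,0,-0.09],0],
    [110,[0,0,-0.15],0],
    [110,[0,0,-0.19],0],
    [110,[0,0,-0.19],0]
  ]
}}

```text
time: 17.38
ee_pos: [526.1, 299.2, 205.1]
ee_rot: [1.92, 2.481, 0.011]
force: [0.1, -0.3, 0.8]
gripper_width: 53.2
```

```bash
python3 -c "
from h import *
print(st(),go((400,-150,200),80))
for f in ('t2.png',):
  im=cv2.imread('pics/'+f)[:,:,::-1].copy()
  print(im.shape)
"
```

```text
(17.38, [526.1, 299.2, 205.1], np.float64(104.5), [0.1, -0.3, 0.8], 53.2, [0.33, -1.49]) ([-0.4033, -0.2348, 0.0029], np.float64(3.06))
(480, 640, 3)
```

```bash
cat >> h.py <<'E'
def heads(im):
    for col in('brass','blue','red'):
        lo,hi=KC[col]
        for m,a,c in blobs(im,lo,hi,25):
            if c[0]<370 or c[0]>520: continue
            m=m.astype(np.uint8)
            h=cv2.morphologyEx(cv2.morphologyEx(m,cv2.MORPH_CLOSE,np.ones((3,3))),cv2.MORPH_OPEN,np.ones((6,6)))
            if h.sum()<20: print(col,'blade',a,atz('top',c,6)[:2].round(1)); continue
            q=np.argwhere(h)[:,::-1].mean(0); w=atz('top',q,10)[:2]; w2=atz('top',c,8)[:2]
            print(col,a,int(h.sum()),q.round(1),'head',w.round(1),'blob',w2.round(1),'dir',np.degrees(np.arctan2(*(w2-w)[::-1])).round(1))
E
python3 - <<'E'
from h import *
im=snap('top','t3.png'); heads(im)
for k in keys(im):print(k[0],k[1],k[3],k[5])
print(proj('top',(549.6,7.9,0)),[(np.round(r['pixel'],1).tolist(),round(r['score'],2)) for r in finder.tip_of('top','keybox')])
a=cv2.resize(im[150:310,130:510],(800,337),interpolation=3);cv2.imwrite('pics/t3c.png',a[:,:,::-1])
E
```

```text
brass blade 34 [ 599.7 -386. ]
brass blade 35 [ 524.1 -278.3]
brass 127 75 [449.8 265.2] head [ 439.5 -381.9] blob [ 446.3 -376.7] dir 37.7
brass 133 89 [399.  288.6] head [ 384.2 -255.9] blob [ 396.3 -255.7] dir 1.1
blue 75 48 [412.9 243.1] head [ 495.2 -293.8] blob [ 497.  -291.2] dir 54.3
red 75 68 [444.6 213.1] head [ 568.8 -374.8] blob [ 572.3 -373.5] dir 21.3
red blade 38 [ 517.5 -449.1]
brass 289 [677.7, 274.0] 143.5
brass 34 [599.3, -385.5] 154.8
brass 35 [523.8, -278.0] -154.6
brass 127 [446.3, -376.7] -148.6
brass 133 [396.3, -255.7] 169.9
blue 75 [497.0, -291.2] -173.1
red 47 [750.6, 16.6] -166.4
red 44 [741.8, 66.7] -178.0
red 75 [572.3, -373.5] 151.6
red 38 [517.2, -448.5] 129.0
[290.18890969 223.45765547] [([288.7, 228.3], 0.77)]
```

View pics/t3c.png

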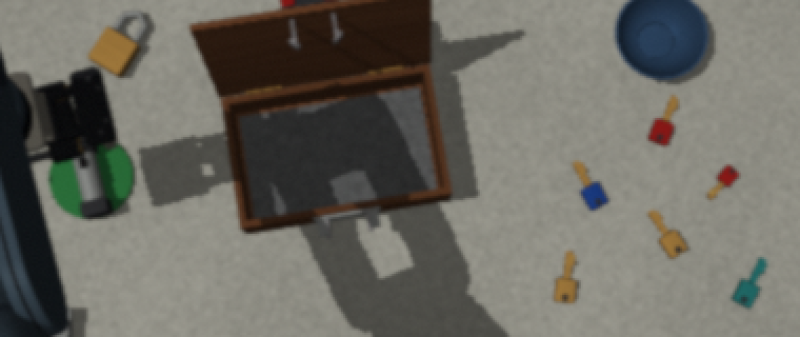

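The torch lies on the coaster, at crop (91,180). All four keys are visible, with the red one now at (444,213). I start with brass key A.

```bash
python3 -c "
from h import *
print(st(),go((385,-254.5,120),80))
"
```

```text
(17.48, [523.7, 298.4, 200.5], np.float64(104.5), [0.2, 0.4, -1.1], 53.2, [0.33, -1.49]) ([-0.5004, -0.2729, 0.0806], np.float64(3.06))
```

Emit:
{"method": "jog_arm", "body": {
  "series": [
    [110,[-0.5,-0.273,0],3.06],
    [110,[-0.5,-0.273,0],3.06],
    [110,[-0.5,-0.273,0],3.06],
    [110,[-0.5,-0.273,0],3.06],
    [110,[-0.5,-0.273,0],3.06],
    [110,[-0.5,-0.273,0],3.06],
    [110,[-0.5,-0.273,0.02],3.06],
    [110,[-0.5,-0.273,0.05],3.06]
  ]
}}

```text
time: 18.48
ee_pos: [401.7, -184.8, 173.7]
ee_rot: [-2.406, -2.019, 0.0]
force: [1.4, -0.4, 0.7]
gripper_width: 53.2
```

Emit:
{"method": "jog_arm", "body": {
  "series": [
    [110,[0,0,0],0],
    [110,[0,0,0],0]
  ]
}}

```text
time: 18.73
ee_pos: [402.0, -182.3, 173.5]
ee_rot: [-2.405, -2.016, 0.0]
force: [0.4, -0.6, 0.3]
gripper_width: 52.9
```

```bash
python3 -c "
from h import *
print(st(),go((385,-254.5,4),80))
"
```

```text
(18.73, [402.0, -182.3, 173.5], np.float64(79.9), [0.4, -0.6, 0.3], 52.9, [-0.68, -2.08]) ([-0.0744, -0.0036, 0.1694], np.float64(-0.01))
```

Emit:
{"method": "jog_arm", "body": {
  "series": [
    [110,[-0.0744,-0.0036,0.03],0],
    [110,[-0.0744,-0.0036,0.07],0],
    [110,[-0.0744,-0.0036,0.12],0],
    [110,[-0.0744,-0.0036,0.155],0],
    [110,[-0.0744,-0.0036,0.168],0],
    [110,[-0.0744,-0.0036,0.168],0]
  ]
}}

```text
time: 19.48
ee_pos: [386.8, -254.5, 6.7]
ee_rot: [-2.403, -2.022, -0.0]
force: [-0.2, -0.4, 0.2]
gripper_width: 52.9
```

Emit:
{"method": "jog_arm", "body": {
  "series": [
    [255,[0,0,0],0],
    [255,[0,0,0],0],
    [255,[0,0,0],0],
    [255,[0,0,0],0],
    [255,[0,0,-0.02],0],
    [255,[0,0,-0.07],0],
    [255,[0,0,-0.125],0],
    [255,[0,0,-0.125],0]
  ]
}}

```text
time: 20.48
ee_pos: [388.6, -258.1, 136.1]
ee_rot: [2.399, 2.014, 0.001]
force: [0.5, -0.7, -0.5]
gripper_width: 23.3
```

```bash
cat >> h.py <<'E'
C=np.array([549.6,7.9]);a9=np.radians(9.)
def slot(bx,by): return C+bx*np.array([np.cos(a9),np.sin(a9)])+by*np.array([-np.sin(a9),np.cos(a9)])
E
python3 -c "
from h import *
p=slot(-40,-68);print(p,st(),go((*p,120),99))
"
```

```text
[520.73001    -65.52018576] (20.48, [388.6, -258.1, 136.1], np.float64(80.0), [0.5, -0.7, -0.5], 23.3, [-0.83, -2.22]) ([0.2127, 0.0967, 0.0156], np.float64(-2.37))
```

Emit:
{"method": "jog_arm", "body": {
  "series": [
    [255,[0.213,0.097,0],-2.37],
    [255,[0.213,0.097,0],-2.37],
    [255,[0.213,0.097,0],-2.37],
    [255,[0.213,0.097,0],-2.37],
    [255,[0.213,0.097,0.02],-2.37],
    [255,[0.213,0.097,0.06],-2.37],
    [255,[0.213,0.097,0.1],-2.37],
    [255,[0.213,0.097,0.113],-2.37]
  ]
}}

```text
time: 21.48
ee_pos: [516.0, -61.8, 15.7]
ee_rot: [-2.037, -2.384, 0.004]
force: [-0.1, -0.0, 0.3]
gripper_width: 23.4
```

Emit:
{"method": "jog_arm", "body": {
  "series": [
    [255,[0,0,0],0],
    [255,[0,0,0],0]
  ]
}}

```text
time: 21.72
ee_pos: [519.8, -63.2, 20.0]
ee_rot: [2.039, 2.387, 0.001]
force: [0.7, 0.2, -0.5]
gripper_width: 23.4
```

Settled at z 20, I lower a little more, release, and rise towards brass B.

Emit:
{"method": "jog_arm", "body": {
  "series": [
    [255,[0,0,0.004],0],
    [255,[0,0,0.004],0],
    [145,[0,0,0.004],0],
    [145,[0,0,0.004],0],
    [145,[0,0,-0.02],0],
    [145,[0,0,-0.07],0],
    [145,[0,0,-0.12],0],
    [145,[0,0,-0.12],0]
  ]
}}

```text
time: 22.72
ee_pos: [521.7, -63.7, 143.2]
ee_rot: [2.035, 2.383, 0.005]
force: [0.5, -0.0, -0.3]
gripper_width: 39.9
```

```bash
python3 -c "
from h import *
print(st(),go((438,-382,120),121))
"
```

```text
(22.73, [521.7, -63.7, 143.2], np.float64(99.0), [0.5, -0.0, -0.3], 39.9, [-0.33, -2.06]) ([-0.3012, -0.1327, 0.0235], np.float64(-2.75))
```

Emit:
{"method": "jog_arm", "body": {
  "series": [
    [110,[-0.301,-0.133,0],-2.75],
    [110,[-0.301,-0.133,0],-2.75],
    [110,[-0.301,-0.133,0],-2.75],
    [110,[-0.301,-0.133,0],-2.75],
    [110,[-0.301,-0.133,0],-2.75],
    [110,[-0.301,-0.133,0],-2.75],
    [110,[-0.301,-0.133,0.03],-2.75],
    [110,[-0.301,-0.133,0.03],-2.75]
  ]
}}

```text
time: 23.72
ee_pos: [432.5, -379.1, 105.6]
ee_rot: [-1.545, -2.728, -0.005]
force: [-0.6, -0.6, -0.7]
gripper_width: 52.7
```

Run:
```python
from h import *
print(st(),go((438,-382,4),121))
im=snap('top','t4.png'); print([ (k[0],k[1],k[3]) for k in keys(im)])
```

```text
(23.73, [432.5, -379.1, 105.6], np.float64(120.9), [-0.6, -0.6, -0.7], 52.7, [-0.91, -3.02]) ([-0.006, 0.0033, 0.1016], np.float64(-0.01))
[('brass', 293, [677.6, 273.9]), ('brass', 34, [599.3, -385.5]), ('brass', 147, [528.9, -63.9]), ('brass', 34, [523.9, -278.0]), ('blue', 75, [497.0, -291.2]), ('red', 52, [749.8, 17.0]), ('red', 47, [741.3, 66.3]), ('red', 76, [572.2, -373.4])]
```

Key A is in the box, with its blob at (529,-64). Now I lower onto brass B.

Emit:
{"method": "jog_arm", "body": {
  "series": [
    [110,[-0.001,0.001,0.04],0],
    [110,[-0.001,0.001,0.08],0],
    [110,[-0.001,0.001,0.099],0],
    [110,[-0.001,0.001,0.099],0],
    [110,[-0.001,0.001,0.099],0]
  ]
}}

```text
time: 24.4
ee_pos: [436.8, -381.7, 11.3]
ee_rot: [1.545, 2.733, -0.001]
force: [-0.3, -0.2, -0.1]
gripper_width: 52.9
```

Emit:
{"method": "jog_arm", "body": {
  "series": [
    [110,[0,0,0.006],0],
    [110,[0,0,0.006],0],
    [255,[0,0,0.006],0],
    [255,[0,0,0.006],0],
    [255,[0,0,0.006],0],
    [255,[0,0,0.006],0],
    [255,[0,0,0.006],0],
    [255,[0,0,0],0]
  ]
}}

```text
time: 25.4
ee_pos: [435.6, -380.8, 9.7]
ee_rot: [-1.547, -2.733, -0.001]
force: [-0.2, -1.1, -0.2]
gripper_width: 23.6
```

Emit:
{"method": "jog_arm", "body": {
  "series": [
    [255,[0,0,-0.03],0],
    [255,[0,0,-0.08],0],
    [255,[0,0,-0.12],0],
    [255,[0,0,-0.12],0],
    [255,[0,0,-0.12],0]
  ]
}}

```text
time: 26.02
ee_pos: [435.6, -380.8, 129.6]
ee_rot: [-1.547, -2.734, -0.0]
force: [0.1, -0.2, -0.6]
gripper_width: 23.7
```

```bash
python3 -c "
from h import *
p=slot(5,-22);print(p,st(),go((*p,120),99))
"
```

```text
[557.97999993 -13.04697117] (26.02, [435.6, -380.8, 129.6], np.float64(121.0), [0.1, -0.2, -0.6], 23.7, [-0.91, -3.02]) ([0.2522, 0.2943, 0.0097], np.float64(2.75))
```

Emit:
{"method": "jog_arm", "body": {
  "series": [
    [255,[0.252,0.294,0],2.75],
    [255,[0.252,0.294,0],2.75],
    [255,[0.252,0.294,0],2.75],
    [255,[0.252,0.294,0],2.75],
    [255,[0.252,0.294,0],2.75],
    [255,[0.252,0.294,0],2.75],
    [255,[0.252,0.294,0],2.75],
    [255,[0.252,0.294,0.04],2.75]
  ]
}}

```text
time: 27.02
ee_pos: [560.2, -12.8, 90.8]
ee_rot: [2.034, 2.389, 0.003]
force: [0.8, -1.4, -0.6]
gripper_width: 23.6
```

Emit:
{"method": "jog_arm", "body": {
  "series": [
    [255,[0,0,0.03],0],
    [255,[0,0,0.055],0],
    [255,[0,0,0.065],0],
    [255,[0,0,0.065],0],
    [255,[0,0,0.065],0]
  ]
}}

```text
time: 27.65
ee_pos: [558.8, -14.2, 25.7]
ee_rot: [2.04, 2.388, 0.001]
force: [0.3, 1.1, -0.5]
gripper_width: 23.4
```

Emit:
{"method": "jog_arm", "body": {
  "series": [
    [255,[0,0,0.008],0],
    [255,[0,0,0.008],0],
    [145,[0,0,0.008],0],
    [145,[0,0,0.008],0],
    [145,[0,0,-0.02],0],
    [145,[0,0,-0.07],0],
    [145,[0,0,-0.12],0],
    [145,[0,0,-0.12],0]
  ]
}}

```text
time: 28.65
ee_pos: [561.2, -14.3, 149.7]
ee_rot: [2.035, 2.383, 0.007]
force: [-0.5, 0.5, -0.3]
gripper_width: 40.1
```

```bash
python3 -c "
from h import *
print(st(),go((496.5,-291.5,110),116))
"
```

```text
(28.65, [561.2, -14.3, 149.7], np.float64(99.0), [-0.5, 0.5, -0.3], 40.1, [-0.22, -1.95]) ([-0.2635, -0.1076, 0.0396], np.float64(-2.12))
```

Emit:
{"method": "jog_arm", "body": {
  "series": [
    [110,[-0.264,-0.107,0],-2.12],
    [110,[-0.264,-0.107,0],-2.12],
    [110,[-0.264,-0.107,0],-2.12],
    [110,[-0.264,-0.107,0],-2.12],
    [110,[-0.264,-0.107,0],-2.12],
    [110,[-0.264,-0.107,0.03],-2.12],
    [110,[-0.264,-0.107,0.036],-2.12],
    [110,[-0.264,-0.107,0.036],-2.12]
  ]
}}

```text
time: 29.65
ee_pos: [493.3, -290.3, 108.1]
ee_rot: [-1.664, -2.662, -0.001]
force: [-0.0, 0.9, -0.5]
gripper_width: 52.8
```

Run:
```python
from h import *
im=snap('top','t5.png'); print([ (k[0],k[1],k[3]) for k in keys(im)])
print(st(),go((496.5,-291.5,4),116))
```

```text
[('brass', 293, [677.5, 273.8]), ('brass', 144, [573.2, -13.6]), ('brass', 147, [528.9, -63.9]), ('red', 52, [749.7, 17.1]), ('red', 47, [741.3, 66.3])]
(29.7, [493.9, -290.6, 109.0], np.float64(116.0), [0.3, 0.1, -0.6], 52.9, [-0.73, -2.75]) ([-0.002, 0.0019, 0.105], np.float64(0.0))
```

Emit:
{"method": "jog_arm", "body": {
  "series": [
    [110,[-0.001,0.002,0.04],0],
    [110,[-0.001,0.002,0.08],0],
    [110,[-0.001,0.002,0.104],0],
    [110,[-0.001,0.002,0.104],0],
    [110,[-0.001,0.002,0.104],0]
  ]
}}

```text
time: 30.32
ee_pos: [497.1, -291.7, 6.5]
ee_rot: [1.663, 2.662, -0.001]
force: [0.8, -1.2, -0.2]
gripper_width: 53.0
```

Emit:
{"method": "jog_arm", "body": {
  "series": [
    [255,[0,0,0.001],0],
    [255,[0,0,0.001],0],
    [255,[0,0,0.001],0],
    [255,[0,0,0.001],0],
    [255,[0,0,0.001],0],
    [255,[0,0,-0.03],0],
    [255,[0,0,-0.09],0],
    [255,[0,0,-0.12],0]
  ]
}}

```text
time: 31.32
ee_pos: [496.9, -292.1, 127.8]
ee_rot: [1.664, 2.66, -0.001]
force: [-0.3, -0.5, -1.3]
gripper_width: 23.2
```

```bash
python3 -c "
from h import *
p=slot(-40,24);print(p,st(),go((*p,120),99))
"
```

```text
[506.33803922  25.34714157] (31.32, [496.9, -292.1, 127.8], np.float64(116.0), [-0.3, -0.5, -1.3], 23.2, [-0.72, -2.75]) ([0.2814, 0.1474, 0.007], np.float64(2.12))
```

Emit:
{"method": "jog_arm", "body": {
  "series": [
    [255,[0.281,0.148,0],2.12],
    [255,[0.281,0.148,0],2.12],
    [255,[0.281,0.148,0],2.12],
    [255,[0.281,0.148,0],2.12],
    [255,[0.281,0.148,0],2.12],
    [255,[0.281,0.148,0],2.12],
    [255,[0.281,0.148,0.04],2.12],
    [255,[0.281,0.148,0.04],2.12]
  ]
}}

```text
time: 32.33
ee_pos: [503.7, 25.9, 82.7]
ee_rot: [-2.037, -2.385, 0.005]
force: [-0.3, 0.0, 0.1]
gripper_width: 23.5
```

Emit:
{"method": "jog_arm", "body": {
  "series": [
    [255,[0,0,0.03],0],
    [255,[0,0,0.055],0],
    [255,[0,0,0.064],0],
    [255,[0,0,0.064],0],
    [255,[0,0,0.064],0]
  ]
}}

```text
time: 32.95
ee_pos: [507.0, 25.7, 22.1]
ee_rot: [2.04, 2.387, 0.001]
force: [-0.9, 0.1, 0.1]
gripper_width: 23.6
```

Emit:
{"method": "jog_arm", "body": {
  "series": [
    [255,[0,0,0.005],0],
    [255,[0,0,0.005],0],
    [145,[0,0,0.005],0],
    [145,[0,0,0.005],0],
    [145,[0,0,-0.02],0],
    [145,[0,0,-0.07],0],
    [145,[0,0,-0.12],0],
    [145,[0,0,-0.12],0]
  ]
}}

```text
time: 33.95
ee_pos: [509.0, 25.8, 145.1]
ee_rot: [2.035, 2.383, 0.007]
force: [-0.9, 1.1, -0.5]
gripper_width: 40.2
```

Run:
```python
from h import *
im=snap('top','t6.png'); print([ (k[0],k[1],k[3],k[5]) for k in keys(im)])
print(st(),go((571.5,-373.5,110),65.5))
a=cv2.resize(im[180:280,230:350],(720,600),interpolation=3);cv2.imwrite('pics/t6c.png',a[:,:,::-1])
```

```text
[('brass', 290, [677.6, 274.0], np.float64(143.8)), ('brass', 35, [599.4, -385.7], np.float64(154.1)), ('blue', 30, [503.4, 29.6], np.float64(168.9)), ('red', 48, [750.3, 16.7], np.float64(-169.1)), ('red', 45, [741.6, 66.6], np.float64(-175.3)), ('red', 76, [572.4, -373.4], np.float64(151.5)), ('red', 38, [517.2, -448.5], np.float64(129.0))]
(34.0, [507.3, 26.0, 142.8], np.float64(99.0), [0.8, -0.1, -0.6], 40.1, [-0.17, -1.9]) ([-0.4046, 0.0007, 0.0334], np.float64(4.19))
```

Emit:
{"method": "jog_arm", "body": {
  "series": [
    [110,[-0.2,-0.02,0],2],
    [110,[-0.2,-0.02,0],2],
    [110,[-0.2,-0.02,0],3],
    [110,[-0.35,0.0,0],4.19],
    [110,[-0.405,0.001,0],4.19],
    [110,[-0.405,0.001,0],4.19],
    [110,[-0.405,0.001,0.03],4.19],
    [110,[-0.405,0.001,0.03],4.19]
  ]
}}

```text
time: 35.0
ee_pos: [567.8, -374.3, 105.2]
ee_rot: [-2.638, -1.691, 0.004]
force: [-0.1, 1.4, 0.1]
gripper_width: 53.2
```

Run:
```python
from h import *
im=snap('top','t7.png'); print([ (k[0],k[1],k[3],k[5]) for k in keys(im)])
print(st(),go((571.5,-373.5,4),65.5))
```

```text
[('brass', 294, [677.4, 273.7], np.float64(151.0)), ('brass', 30, [649.0, -58.4], np.float64(96.5)), ('brass', 47, [625.2, 98.2], np.float64(101.0)), ('brass', 144, [573.2, -13.6], np.float64(-171.6)), ('brass', 133, [531.1, -64.1], np.float64(-170.2)), ('brass', 43, [539.0, 28.6], np.float64(-175.3)), ('blue', 87, [507.8, 24.6], np.float64(-174.7)), ('red', 52, [749.6, 16.9], np.float64(-171.4)), ('red', 47, [741.3, 66.3], np.float64(-172.7))]
(35.05, [568.5, -373.1, 107.0], np.float64(65.4), [0.3, 1.0, 1.1], 53.2, [-0.74, -1.89]) ([0.0006, 0.0036, 0.103], np.float64(-0.02))
```

Three keys are in the box. Now the red one.

Emit:
{"method": "jog_arm", "body": {
  "series": [
    [110,[0,0.002,0.04],0],
    [110,[0,0.002,0.08],0],
    [110,[0,0.002,0.102],0],
    [110,[0,0.002,0.102],0],
    [110,[0,0.002,0.102],0]
  ]
}}

```text
time: 35.67
ee_pos: [573.0, -374.1, 10.5]
ee_rot: [2.64, 1.699, 0.001]
force: [-0.6, -0.1, 0.3]
gripper_width: 53.3
```

Emit:
{"method": "jog_arm", "body": {
  "series": [
    [110,[0,0,0.005],0],
    [255,[0,0,0.005],0],
    [255,[0,0,0.005],0],
    [255,[0,0,0.005],0],
    [255,[0,0,0.005],0],
    [255,[0,0,0.005],0],
    [255,[0,0,-0.06],0],
    [255,[0,0,-0.12],0]
  ]
}}

```text
time: 36.67
ee_pos: [571.6, -374.1, 129.1]
ee_rot: [-2.64, -1.697, 0.001]
force: [1.6, -0.7, 0.0]
gripper_width: 23.3
```

```bash
python3 -c "
from h import *
p=slot(5,68);print(p,st(),go((*p,120),99))
"
```

```text
[543.90089808  75.84497949] (36.67, [571.6, -374.1, 129.1], np.float64(65.5), [1.6, -0.7, 0.0], 23.3, [-0.74, -1.89]) ([0.3978, -0.2119, 0.01], np.float64(-4.19))
```

Emit:
{"method": "jog_arm", "body": {
  "series": [
    [255,[0.1,-0.09,0],-1.3],
    [255,[0.1,-0.09,0],-2.6],
    [255,[0.398,-0.212,0],-4.19],
    [255,[0.398,-0.212,0],-4.19],
    [255,[0.398,-0.212,0],-4.19],
    [255,[0.398,-0.212,0],-4.19],
    [255,[0.398,-0.212,0],-4.19],
    [255,[0.398,-0.212,0],-4.19]
  ]
}}

```text
time: 37.67
ee_pos: [543.9, 79.0, 129.0]
ee_rot: [-2.035, -2.392, -0.001]
force: [0.6, -1.0, -0.1]
gripper_width: 23.6
```

Emit:
{"method": "jog_arm", "body": {
  "series": [
    [255,[0,0,0],0],
    [255,[0,0,0],0]
  ]
}}

```text
time: 37.92
ee_pos: [544.7, 74.1, 128.9]
ee_rot: [2.041, 2.388, -0.001]
force: [-0.7, 0.3, -0.2]
gripper_width: 23.4
```

```bash
python3 -c "
from h import *
print(st(),go((543.9,75.8,17),99))
"
```

```text
(37.92, [544.7, 74.1, 128.9], np.float64(98.9), [-0.7, 0.3, -0.2], 23.4, [-0.07, -1.79]) ([0.0019, -0.0005, 0.1119], np.float64(-0.01))
```

Emit:
{"method": "jog_arm", "body": {
  "series": [
    [255,[0,0,0.05],0],
    [255,[0,0,0.09],0],
    [255,[0,0,0.112],0],
    [255,[0,0,0.112],0],
    [255,[0,0,0.112],0]
  ]
}}

```text
time: 38.55
ee_pos: [545.5, 74.3, 17.8]
ee_rot: [2.042, 2.386, 0.001]
force: [0.3, -0.4, -0.2]
gripper_width: 23.5
```

Emit:
{"method": "jog_arm", "body": {
  "series": [
    [145,[0,0,0],0],
    [145,[0,0,0],0],
    [145,[0,0,-0.02],0],
    [145,[0,0,-0.07],0],
    [145,[0,-0.02,-0.12],0],
    [145,[0,-0.07,-0.12],0],
    [145,[0,-0.13,-0.12],0],
    [145,[0,-0.17,-0.12],0]
  ]
}}

```text
time: 39.55
ee_pos: [374.1, 49.1, 137.2]
ee_rot: [2.039, 2.389, -0.0]
force: [0.1, 0.1, 1.4]
gripper_width: 40.3
```

Emit:
{"method": "jog_arm", "body": {
  "series": [
    [145,[-0.06,0,0],0],
    [145,[-0.12,0,0],0],
    [145,[-0.18,0,0],0],
    [145,[-0.24,0,0],0],
    [145,[-0.3,0,0],0],
    [145,[-0.3,0,0],0]
  ]
}}

```text
time: 40.3
ee_pos: [424.3, -251.7, 137.5]
ee_rot: [2.043, 2.382, -0.001]
force: [-0.7, -0.7, -0.1]
gripper_width: 39.9
```

Run:
```python
from h import *
im=snap('top','t8.png'); s=snap('side','s8.png');print([ (k[0],k[1],k[3]) for k in keys(im)]);print(st())
a=cv2.resize(im[120:280,140:360],(800,582),interpolation=3);cv2.imwrite('pics/t8c.png',a[:,:,::-1])
for c in('top','side'): print(c,[(np.round(r['pixel'],1).tolist(),round(r['score'],2)) for r in finder.tip_of(c,'torch_centre')][:2])
for r in finder.cut_out('top','torch')[:1]:
  q=cv2.minAreaRect(np.argwhere(r['pixels'])[:,::-1].astype(np.float32)); print(q,atz('top',q[0],30).round(1))
for (m,A,c) in blobs(im,(50,120,50),(80,255,255),100): print('coaster',A,c)
```

```text
[('brass', 290, [677.6, 274.0]), ('brass', 144, [573.1, -13.5]), ('brass', 44, [575.1, 76.9]), ('brass', 146, [529.1, -64.0]), ('brass', 43, [539.0, 28.6]), ('blue', 86, [507.7, 24.6]), ('red', 50, [750.1, 17.1]), ('red', 46, [741.6, 66.4]), ('red', 80, [546.0, 73.1]), ('red', 34, [518.0, -448.5])]
(40.4, [423.1, -247.2, 136.9], np.float64(98.9), [0.0, -0.1, -0.4], 40.2, [-0.76, -2.48])
top [([173.0, 227.6], 0.66)]
side [([268.7, 194.1], 0.55)]
((171.5230712890625, 232.0845947265625), (43.765193939208984, 15.699338912963867), 74.74488067626953) [527.6 295.6  30. ]
coaster 370 [184.08918919 230.71351351]
coaster 284 [160.6971831  236.92605634]
```

View pics/t8c.png

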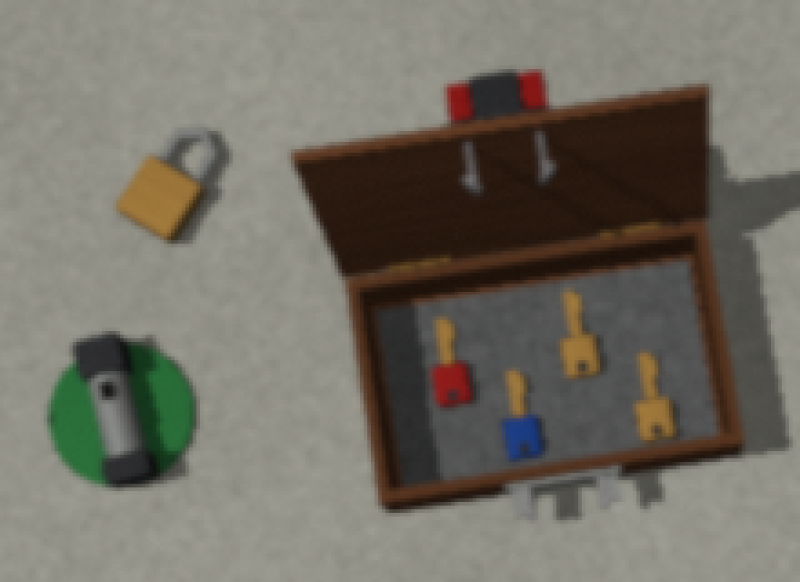

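All four keys are in the box, at red crop (452,383), blue (522,437) and brass (580,355) and (655,417). The torch is centred on the coaster: (528,296) against (527,298). Next I go over and behind the lid with the fingers straddling the catch.

```bash
python3 -c "
from h import *
print(st())
for b in((60,-220),(145,-60),(145,0)):
  print(slot(*b).round(1),go((*slot(*b),300),99))
"
```

```text
(40.55, [423.3, -245.7, 137.1], np.float64(99.1), [-0.5, -0.5, 0.5], 40.1, [-0.75, -2.48])
[ 643.3 -200. ] ([0.0105, 0.2244, -0.1629], np.float64(0.01))
[702.2 -28.7] ([0.1703, 0.3097, -0.1629], np.float64(0.01))
[692.8  30.6] ([0.2303, 0.3098, -0.1628], np.float64(0.01))
```

Emit:
{"method": "jog_arm", "body": {
  "series": [
    [0,[0,0,-0.06],0],
    [0,[0,0.03,-0.12],0],
    [0,[0,0.08,-0.163],0],
    [0,[0,0.14,-0.163],0],
    [0,[0.0,0.2,-0.163],0],
    [0,[0.0,0.26,-0.163],0],
    [0,[0.02,0.31,-0.163],0],
    [0,[0.07,0.31,-0.163],0]
  ]
}}

```text
time: 41.55
ee_pos: [721.4, -128.0, 293.5]
ee_rot: [-2.035, -2.385, 0.004]
force: [-0.7, 0.7, -0.2]
gripper_width: 93.0
```

Emit:
{"method": "jog_arm", "body": {
  "series": [
    [0,[0.05,0,0],0],
    [0,[0.1,0,0],0],
    [0,[0.15,0,0],0],
    [0,[0.16,0,0],0],
    [0,[0.16,0,0],0],
    [0,[0.16,0,0],0]
  ]
}}

```text
time: 42.3
ee_pos: [693.8, 27.4, 299.9]
ee_rot: [2.041, 2.388, -0.001]
force: [-0.1, -0.2, -0.1]
gripper_width: 93.0
```

Run:
```python
from h import *
print(st(),go((*slot(140,0),190),99))
a=cv2.resize(snap('side')[0:300,120:480],(720,600),interpolation=3);cv2.imwrite('pics/c1.png',a[:,:,::-1])
```

```text
(42.3, [693.8, 27.4, 299.9], np.float64(99.0), [-0.1, -0.2, -0.1], 93.0, [-0.12, -1.85]) ([0.0034, -0.0054, 0.1099], np.float64(-0.0))
```

View pics/c1.png

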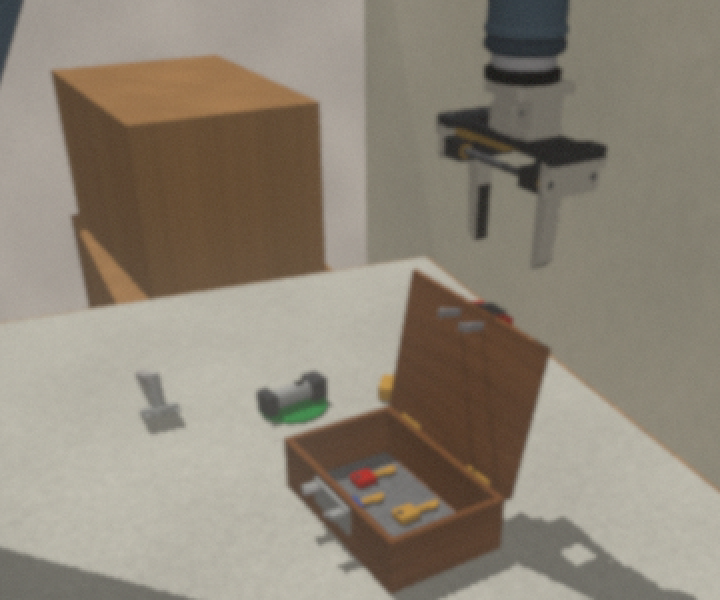

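Emit:
{"method": "jog_arm", "body": {
  "series": [
    [0,[0.003,0,0.04],0],
    [0,[0.003,0,0.08],0],
    [0,[0.003,0,0.11],0],
    [0,[0.003,0,0.11],0],
    [0,[0.003,-0.01,0.11],0],
    [0,[0.003,-0.02,0.11],0],
    [0,[0.003,-0.02,0.11],0]
  ]
}}

```text
time: 43.22
ee_pos: [673.3, 27.9, 191.8]
ee_rot: [2.039, 2.387, 0.002]
force: [-0.2, -0.1, -0.6]
gripper_width: 93.1
```

Emit:
{"method": "jog_arm", "body": {
  "series": [
    [0,[0,-0.008,0],0],
    [0,[0,-0.016,0],0],
    [0,[0,-0.024,0],0],
    [0,[0,-0.034,0],0],
    [0,[0,-0.044,-0.001],0],
    [0,[0,-0.054,-0.002],0],
    [0,[0,-0.064,-0.003],0],
    [0,[0,-0.074,-0.004],0]
  ]
}}

```text
time: 44.22
ee_pos: [599.8, 16.5, 194.0]
ee_rot: [2.04, 2.389, 0.0]
force: [3.6, 0.4, -1.3]
gripper_width: 93.2
```

Run:
```python
from h import *
cat="""
def box():
    d=np.array(status.read_state()['ee_pos']);r=d[:2]-C
    return round(r[0]*np.cos(a9)+r[1]*np.sin(a9),1),round(-r[0]*np.sin(a9)+r[1]*np.cos(a9),1),round(d[2],1)
"""
open('h.py','a').write(cat);exec(cat)
print(st(),box())
a=cv2.resize(snap('side')[0:300,120:480],(720,600),interpolation=3);cv2.imwrite('pics/c2.png',a[:,:,::-1])
```

```text
(44.23, [599.8, 16.5, 194.0], np.float64(99.0), [3.6, 0.4, -1.3], 93.2, [-0.16, -1.89]) (np.float64(50.9), np.float64(0.6), np.float64(194.0))
```

View pics/c2.png

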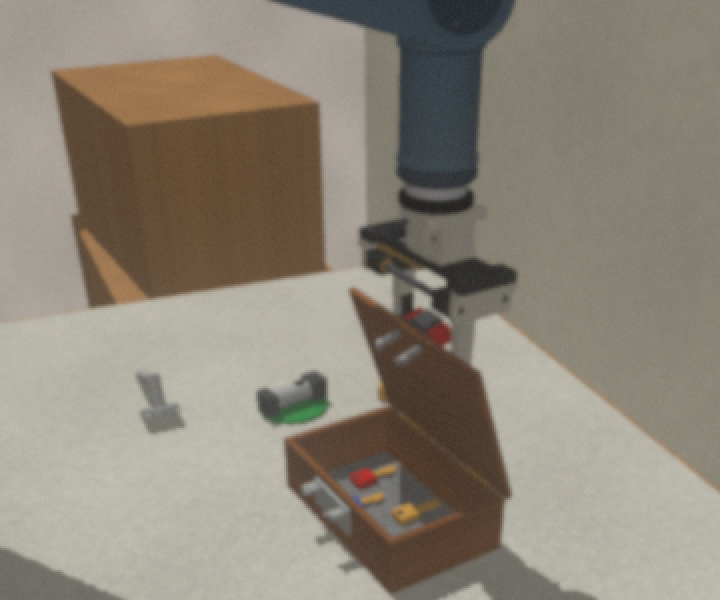

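The lid is following, with the fingers straddling the catch. I continue along the arc.

Emit:
{"method": "jog_arm", "body": {
  "series": [
    [0,[0,-0.012,0.001],0],
    [0,[0,-0.024,0.003],0],
    [0,[0,-0.036,0.006],0],
    [0,[0,-0.048,0.01],0],
    [0,[0,-0.058,0.015],0],
    [0,[0,-0.068,0.02],0],
    [0,[0,-0.078,0.026],0],
    [0,[0,-0.087,0.033],0]
  ]
}}

```text
time: 45.28
ee_pos: [513.9, 2.9, 160.6]
ee_rot: [2.04, 2.389, 0.0]
force: [3.1, 0.3, 0.0]
gripper_width: 93.1
```

Emit:
{"method": "jog_arm", "body": {
  "series": [
    [0,[0,-0.006,0.009],0],
    [0,[0,-0.012,0.018],0],
    [0,[0,-0.018,0.027],0],
    [0,[0,-0.024,0.036],0],
    [0,[0,-0.028,0.044],0],
    [0,[0,-0.032,0.052],0],
    [0,[0,-0.035,0.06],0],
    [0,[0,-0.036,0.063],0]
  ]
}}

```text
time: 46.28
ee_pos: [478.1, -2.6, 97.2]
ee_rot: [-2.039, -2.388, 0.001]
force: [0.7, 0.4, 0.5]
gripper_width: 92.9
```

```bash
python3 -c "
from h import *
print(st(),box())"
```

```text
(46.27, [478.1, -2.6, 97.2], np.float64(99.0), [0.7, 0.4, 0.5], 92.9, [-0.24, -1.97]) (np.float64(-72.3), np.float64(0.8), np.float64(97.2))
```

Emit:
{"method": "jog_arm", "body": {
  "series": [
    [0,[0,-0.003,0.005],0],
    [0,[0,-0.004,0.01],0],
    [0,[0,-0.005,0.014],0],
    [0,[0,-0.005,0.017],0],
    [0,[0,-0.005,0.019],0],
    [0,[0,-0.005,0.019],0]
  ]
}}

```text
time: 47.02
ee_pos: [473.5, -3.5, 78.7]
ee_rot: [-2.04, -2.388, 0.001]
force: [-1.4, -0.0, 4.0]
gripper_width: 92.8
```

Emit:
{"method": "jog_arm", "body": {
  "series": [
    [0,[0,0,0.001],0],
    [0,[0,0,0.002],0],
    [0,[0,0,0.003],0],
    [0,[0,0,0.003],0],
    [0,[0,0,0.003],0]
  ]
}}

```text
time: 47.65
ee_pos: [473.5, -3.4, 76.7]
ee_rot: [-2.04, -2.389, 0.001]
force: [-4.9, 0.4, 13.4]
gripper_width: 93.0
```

Emit:
{"method": "jog_arm", "body": {
  "series": [
    [0,[0,0,0.002],0],
    [0,[0,0,0.004],0],
    [0,[0,0,0.005],0],
    [0,[0,0,0.005],0]
  ]
}}

```text
time: 48.15
ee_pos: [473.4, -3.5, 73.2]
ee_rot: [2.04, 2.389, -0.001]
force: [-9.8, -0.1, 27.7]
gripper_width: 93.0
```

Emit:
{"method": "jog_arm", "body": {
  "series": [
    [0,[0,0,-0.004],0],
    [0,[0,0,-0.008],0],
    [0,[0,0,-0.03],0],
    [0,[0,0,-0.08],0],
    [0,[0,-0.05,-0.1],0],
    [0,[0,-0.1,-0.1],0],
    [0,[-0.05,-0.1,-0.1],0],
    [0,[-0.1,-0.1,-0.1],0]
  ]
}}

```text
time: 49.15
ee_pos: [390.1, -118.5, 171.0]
ee_rot: [2.039, 2.39, 0.0]
force: [0.5, 0.4, 0.1]
gripper_width: 93.0
```

Emit:
{"method": "jog_arm", "body": {
  "series": [
    [0,[-0.06,0,-0.03],0],
    [0,[-0.12,0,-0.03],0],
    [0,[-0.18,0,-0.03],0],
    [0,[-0.2,0,-0.03],0],
    [0,[-0.2,0,-0.03],0]
  ]
}}

```text
time: 49.78
ee_pos: [421.6, -315.7, 199.9]
ee_rot: [-2.041, -2.385, -0.001]
force: [0.3, 0.6, -0.2]
gripper_width: 93.1
```

Run:
```python
from h import *
print(st())
im=snap('top','t9.png');s=snap('side','s9.png')
for (m,a,c) in blobs(im,(0,90,40),(14,220,150),800):
    r=cv2.minAreaRect(np.argwhere(m)[:,::-1].astype(np.float32));print('lid',a,np.array([atz('top',q,78)[:2] for q in cv2.boxPoints(r)]).round(1).tolist())
for i,n in((s,'now'),(cv2.imread('pics/s0.png')[:,:,::-1].copy(),'start')):
  print(n,[(a,c.round(1).tolist()) for m,a,c in blobs(i,(0,150,50),(8,255,255),10)][:3])
for i,n in((im,'now'),(cv2.imread('pics/t0.png')[:,:,::-1].copy(),'start')):
  print(n,[(a,c.round(1).tolist()) for m,a,c in blobs(i,*KC['red'],10)])
a=np.hstack([cv2.resize(x[150:300,210:390],(400,333),interpolation=3) for x in(cv2.imread('pics/s0.png'),s[:,:,::-1])]);cv2.imwrite('pics/c3.png',a)
```

```text
(49.77, [421.6, -315.7, 199.9], np.float64(98.9), [0.3, 0.6, -0.2], 93.1, [-0.85, -2.58])
lid 7586 [[606.8, 141.4], [644.9, -102.4], [466.3, -128.1], [429.5, 111.6]]
now [(np.int32(13), [272.7, 226.0]), (np.int32(87), [285.9, 238.4]), (np.int32(76), [407.6, 414.7])]
start [(np.int32(29), [274.8, 225.1]), (np.int32(85), [286.1, 238.3]), (np.int32(100), [397.6, 371.0])]
now [(np.int32(51), [303.9, 251.6]), (np.int32(52), [284.8, 254.9])]
start [(np.int32(73), [441.6, 221.9]), (np.int32(37), [475.2, 233.5]), (np.int32(37), [303.9, 251.6]), (np.int32(45), [284.4, 254.9])]
```

View pics/c3.png

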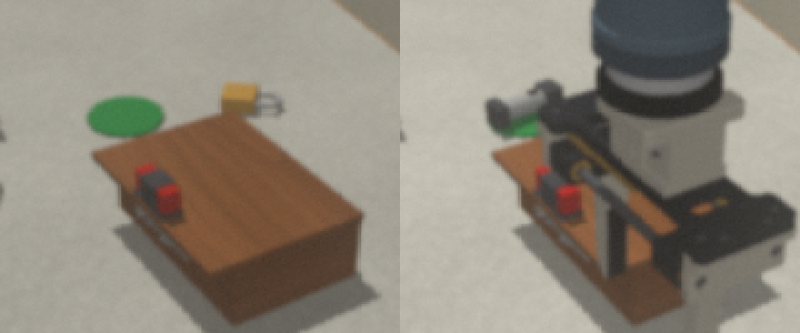

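The lid outline and button positions match the start (latched) picture, and the press reached 28 N. I wait one second, check the lid hasn't crept, and hand in.

Emit:
{"method": "jog_arm", "body": {
  "series": [
    [0,[-0.02,-0.05,0],0],
    [0,[-0.02,-0.08,0],0],
    [0,[-0.02,-0.08,0],0],
    [0,[-0.02,-0.08,0],0],
    [0,[-0.02,-0.08,0],0],
    [0,[-0.02,-0.08,0],0],
    [0,[-0.02,-0.08,0],0],
    [0,[-0.02,-0.08,0],0]
  ]
}}

```text
time: 50.88
ee_pos: [346.4, -347.6, 200.8]
ee_rot: [-2.04, -2.389, -0.0]
force: [0.6, 0.2, 0.4]
gripper_width: 92.9
```

Run:
```python
from h import *
im=snap('top','t10.png')
L=[np.array([atz('top',q,78)[:2] for q in cv2.boxPoints(cv2.minAreaRect(np.argwhere(m)[:,::-1].astype(np.float32)))]).round(1).tolist() for m,a,c in blobs(im,(0,90,40),(14,220,150),800)]
B=[c.round(1).tolist() for m,a,c in blobs(im,*KC['red'],10)]
print(L,B,st())
r=finder.cut_out('top','torch')
if r:
  q=cv2.minAreaRect(np.argwhere(r[0]['pixels'])[:,::-1].astype(np.float32));print('torch',atz('top',q[0],30).round(1))
if len(L) and abs(L[0][2][0]-466.3)<2: print(ctrl.finish_job())
```

```text
[[[606.9, 141.1], [644.5, -103.2], [465.9, -128.5], [429.6, 111.7]]] [[475.2, 233.4], [303.9, 251.4], [284.5, 255.0]] (50.92, [346.3, -347.6, 200.8], np.float64(99.0), [0.1, -0.4, 0.4], 93.3, [-1.02, -2.74])
torch [527.4 294.9  30. ]
the job is handed in; nothing more can be done
None
```

The job is handed in, at about 51 s on the robot's clock. I freed the lid by pinching the catch and it came fully up. I moved the torch onto the coaster and laid the two brass keys, the blue key and the larger red key in the box. The small red and turquoise look-alikes stayed on the table. I then pushed the lid shut with the fingers either side of the catch.

**Last checks:**
- **Lid:** its outline is within about 1 mm of the starting picture and the buttons within 0.4 px. It did not lift in the 2.5 s or so after I let go.
- **Torch:** its centre is about 3 mm from the coaster's centre.
- **Keys:** all four showed inside the box in the last picture before the lid closed.
- **Bystanders:** the padlock did not move in the pictures. I never went near the coin bowl or the door handle, and did not measure them again at the end.

**Not confirmed:**
- **Catch:** the click itself could not be read. I infer it from the 28 N press, against the 15 N needed, and from the lid staying down.
- **Finger height:** on that press the fingertips read about 6 mm lower than the nominal lid height, which I put down to give under load.

The red key was knocked about 25 mm aside during the run; I found it again before picking it up.

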